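# Feel where the tester's access door binds

### The job

The access door on the front of the bench tester has been binding. Push its upright handle with the fingers, without gripping it, to swing the door open until you feel the hinge bind; lean on it there steadily with about 10 N for a second (never more than 20 N). Then push the door back fully shut without slamming it, leave it untouched, and leave the other things on the bench where they are.

Things in the scene. Friction and masses are not known exactly. Their poses are not given: they have to be found in the camera images.
- tester: magnet tester fixed to the bench: dark plinth 260 x 260 x 30 high, grey side cheeks up to 130 high, open at the top, two copper coils inside. Origin under the centre of the plinth; its -x face is the front with the door. Position and yaw (up to 0.3 rad) vary.
- door (a joint): angle (rad) of the front door: 0 fully shut (a little below while pressed on its buffers), grows as the free edge comes out of the front, clockwise seen from above; starts ajar. It swings freely (about 1 N at the handle, stays where left) up to a hidden place between 0.72 and 1.25 rad, where it binds: from there resistance rises about 0.55 N per mm at the handle, springing back when let off.
- door_hinge (a point): point on the door's vertical hinge axis, which is at the front left corner of the tester seen from the robot; at the height of the handle's top (188 mm above the bench). x, y give the axis. The door is an aluminium panel 205 wide, 98 high, 10 thick, its top edge 134 mm above the bench. Shut, it rests on rubber buffers that yield about 1 mm at the handle per 3 N.
- handle_top (a point): centre of the top end of the door's handle: round black upright post, 16 mm diameter, on the door's top edge, 150 mm from the hinge axis; free from 140 to 188 mm above the bench. With the door shut the space behind the post is clear down to 134 mm. Push it from either side, or cage it loosely; a squeeze counts as force too, so gripping it breaks the limit.
- screwdriver: bystander: loose screwdriver 180 long lying on the bench
- probe: bystander: black probe holder 90 tall, 54 wide, standing on the bench; origin under its centre
- mouse: bystander: black computer mouse 100 x 58 x 32
- tray: bystander: grey open parts tray 120 x 90 x 35; origin under its centre

How it is judged:
By the outcome, as a careful person would: the job done as asked, in the order asked, and still so for the second after the job is handed in, with the robot touching nothing.
It also fails if it takes over 72 s, if anything falls off the work surface, if the arm or the gripper's body presses on something with over 40 N, if the wrist force passes 120 N, or if a joint passes its speed limit or range.

### The arm

A 6-joint arm with a two-finger parallel gripper is mounted at the origin on the work surface. World frame = base frame: x ahead of the robot, y to its left, z up, the work surface at z = 0. Lengths are in m, angles in rad, forces in N, time in s.
With the tool pointing down it reaches from about 0.275 to 0.75 m from the base axis. Payload 10.2 kg.
Tool frame: the origin (TCP) lies at the very end of the fingers, on their centre line; the grasp point (between the pads) lies 19 mm behind it; z points along the fingers, y is the direction in which the jaws open and shut (so a half turn about z gives the same grasp; the last joint's range is limited). The gripper opens to 85 mm and grips with 20 to 120 N. Pads are 22 mm wide; open, the fingers measure 114 mm over their backs; the gripper's body (76 mm by 85 mm) begins 54 mm behind the grasp point. The pads swing forward as they close: fully open they stand 13 mm farther back than shut.
Start: joints at [1.027, 0.313, 1.498, -0, 1.331, -0.223], TCP at [0.166, 0.498, 0.231] pointing down, gripper open.
Joint ranges: [-2.94, 2.94], [-0.97, 2.17], [0.19, 2.56], [-1.23, 4.37], [0.02, 3.11], [-2.88, 2.88]. Speed limits (rad/s): [2.39, 2.39, 3.01, 3.14, 3.14, 3.14].

### API

Orientations are given as a unit quaternion [w, x, y, z].
In Python, from rig import sense, get_image, hand_in gives the robot as it stands.
- The arm moves only by the tool servo_tool, never from a script. Its argument "increments" is a list of rows, each a list of 5 numbers: the shift along the tool's x, y, z in cm, then the turn about the tool's z in degrees, then the finger opening in cm, from 0 to 8.54. In form: [[tx, ty, tz, roll, gripper], ...]. A call has 1 to 10 rows; each row is the pose to reach, as a shift and turn from the pose commanded when the call began, along the tool's axes at that moment; what a row does not reach only later rows make up. A row lasts 1/10 s, in which the tool goes at most 50 mm and 8.59 degrees, less where a joint would pass 70% of its speed; a pose out of reach is approached as far as the arm can. A call with a gripper value outside its range is refused whole. The fingers move at their own pace and stop on an object; "newtons" is the grip in N (left out, the last holds). Time passes only in rows, so rows that repeat a pose let the fingers close. It gives the time, the measured TCP pose, the force and the opening at its end, in the units of the state.
- sense(): the state, without advancing time (a new reading comes with each control period).
- get_image(name): name is "side" or "top"; returns a dict with "img" (480x640x3 uint8, red, green, blue), "range_z" (480x640 float32, m along the optical axis (not along the pixel's ray), 0 where there is no reading), "mtx" (3x3 intrinsics, pixels), "origin" and "rotation" of the camera in the world. Camera axes: x right, y down, z forward; pixel columns grow to the right and rows downward; lengths in m; the calibration is good to about 2 mm. A picture is of the moment at which its call begins.
- hand_in(): hands the job in, once; it reports no verdict.
The state is a dict: "t": time; "q": joint angles; "qvel": joint speeds; "joint_efforts": joint torques, N m; "ee_pos": TCP position; "ee_rot": TCP orientation; "ft_force": force on the tool from outside, world axes, zero at the start; "ft_torque": the same for the moment, N m; "gripper_width": finger opening in m.
Only numpy, scipy, OpenCV 4.12 (cv2) and the standard library are available. Lean on these libraries where they do the work, as an engineer would, in place of code of your own. Each camera call takes 0.05 s, during which the arm holds its last target.

## Working session

There is one attempt and no reset: what is moved stays moved. The work goes in short steps, Python scripts to look and compute and a tool call to move; the robot and the scene stay as the last step left them, time stands still between calls to the robot, and variables do not carry over. Pictures are saved under pics/ and viewed, and the job is handed in when it is done.

Besides the shell and the picture viewer there is one more tool, called as name(argument=value, ...), one argument or row to a line, values as JSON. servo_tool: Moves the arm, as the interface text tells. Its arguments: {"type":"object","properties":{"increments":{"type":"array","items":{"type":"array","items":{"type":"number"}}},"newtons":{"type":"number"}},"required":["increments"]}

```bash
mkdir -p pics; ls
python3 - <<'E'
from rig import sense,get_image
import cv2,numpy as np
print(sense())
for n in("side","top"):
    d=get_image(n);cv2.imwrite(f"pics/{n}0.png",d["img"][:,:,::-1]);np.savez(f"{n}0.npz",**d)
    print(n,d["mtx"],d["origin"],d["rotation"])
E
```

```text
pics
{'t': 0.0, 'q': array([ 1.02661076e+00,  3.13454620e-01,  1.49843383e+00, -5.98379113e-06,
        1.33104410e+00, -2.23386659e-01]), 'qvel': array([-9.82730003e-05,  2.21439372e-04, -2.01925826e-04,  1.03683344e-03,
       -8.70726270e-04, -2.84707231e-04]), 'joint_efforts': array([-1.67985195e-04, -4.12262607e+01, -2.59742260e+01, -1.91755475e-04,
        4.12581110e-03,  9.03401258e-06]), 'ee_pos': array([0.16541016, 0.49798021, 0.23073395]), 'ee_rot': array([-2.48157092e-04,  1.59711804e-01,  9.87163457e-01, -6.22300629e-04]), 'ft_force': array([-0.74593123, -0.78632327,  0.74638111]), 'ft_torque': array([-0.01428514, -0.02389483, -0.05548777]), 'gripper_width': 0.08584291054407145}
side [[468.19309464   0.         315.76824885]
 [  0.         468.19309464 243.41833927]
 [  0.           0.           1.        ]] [0.16556065 0.50696172 0.93721963] [ 0.10687221 -0.30538773  0.89220176 -0.31510742]
top [[504.93264056   0.         316.83587075]
 [  0.         504.93264056 238.2313453 ]
 [  0.           0.           1.        ]] [ 0.39031756 -0.01060728  1.32887897] [-0.05369276  0.71503558 -0.69571397  0.04269984]
```

View pics/side0.png

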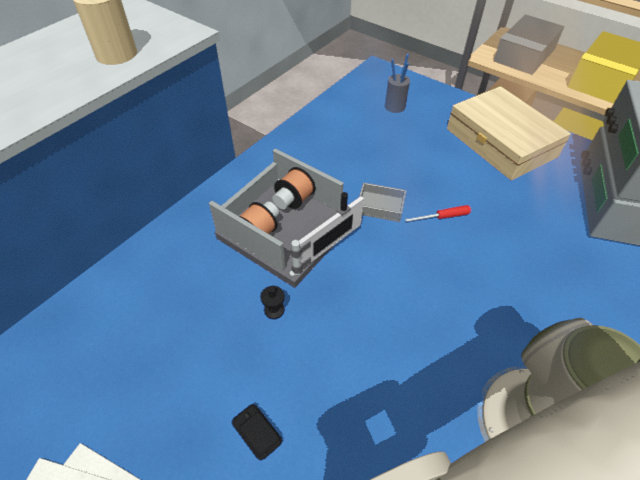

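View pics/top0.png

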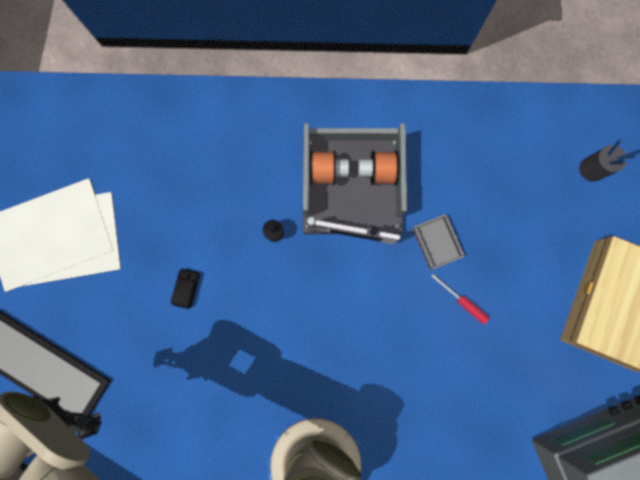

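The side view shows the tester with its door slightly ajar, the hinge near (296,245) and the black post at (344,200). In the top view the hinge is near (311,222) and the post near (372,232). I'll zoom in on both.

Run:
```python
import cv2,numpy as np
a=np.load("side0.npz")["img"][150:290,200:420,::-1];b=np.load("top0.npz")["img"][110:280,260:500,::-1]
cv2.imwrite("pics/z1.png",cv2.resize(a,None,fx=3.6,fy=3.6,interpolation=cv2.INTER_CUBIC))
cv2.imwrite("pics/z2.png",cv2.resize(b,None,fx=3.3,fy=3.3,interpolation=cv2.INTER_CUBIC))
```

```text
(no output)
```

View pics/z1.png

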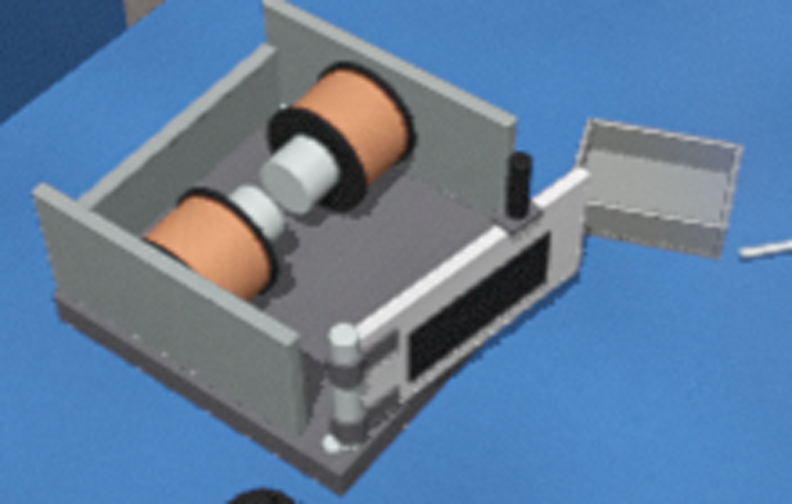

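View pics/z2.png

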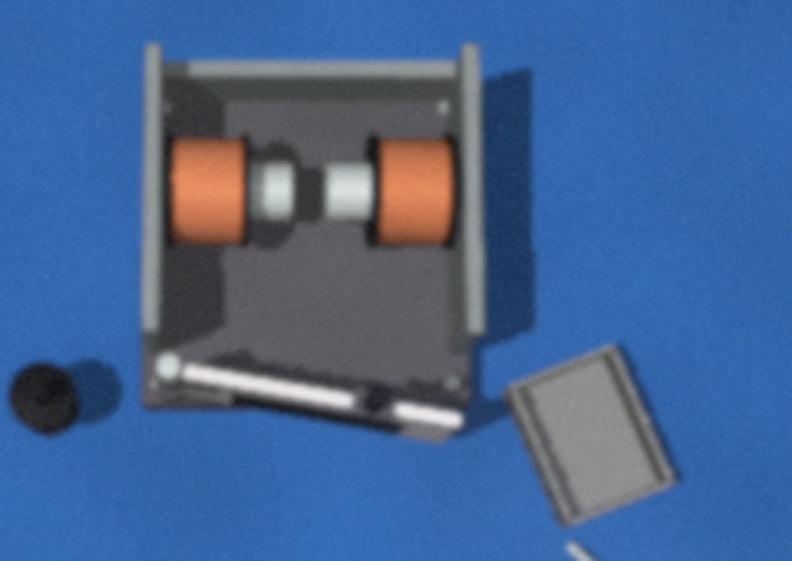

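```bash
cat > h.py <<'E'
import numpy as np
from scipy.spatial.transform import Rotation as R
def cam(d): q=d["rotation"]; return R.from_quat([q[1],q[2],q[3],q[0]]).as_matrix() if q.shape==(4,) else q
def ray(d,u,v):
    r=cam(d)@np.linalg.inv(d["mtx"])@np.array([u,v,1.]); return d["origin"],r
def plane(d,u,v,z): o,r=ray(d,u,v); return o+r*(z-o[2])/r[2]
def tri(a,ua,b,ub):
    o1,r1=ray(a,*ua);o2,r2=ray(b,*ub)
    s=np.linalg.lstsq(np.c_[r1,-r2],o2-o1,rcond=None)[0]
    p,q=o1+s[0]*r1,o2+s[1]*r2; return (p+q)/2,np.linalg.norm(p-q)
def pts(d):
    v,u=np.mgrid[0:480,0:640]; z=d["range_z"]
    c=np.stack([u,v,np.ones_like(u)],-1)@np.linalg.inv(d["mtx"]).T*z[...,None]
    return c@cam(d).T+d["origin"]
E
python3 - <<'E'
from h import *
a=dict(np.load("side0.npz"));b=dict(np.load("top0.npz"))
zs=lambda x,y:(200+(x+.5)/3.6-.5,150+(y+.5)/3.6-.5)
zt=lambda x,y:(260+(x+.5)/3.3-.5,110+(y+.5)/3.3-.5)
for n,p,q in(("post top",(519,158),(378,399)),("hinge pin top",(343,331),(168,366)),("door corner",(583,175),(462,420)),
  ("cheek L front",(292,343),(151,331)),("cheek R front",(512,126),(477,331)),("plinth FL",(341,490),(144,405)),("cheek L back",(42,190),(152,44)),("cheek R back",(270,5),(470,44))):
    print(n,*tri(a,zs(*p),b,zt(*q)))
# dark post mask in both by depth
for n,d in(("side",a),("top",b)):
    P=pts(d); z=P[...,2]; m=(z>.145)&(z<.21)&(P[...,0]>.35)&(P[...,0]<.6)&(abs(P[...,1])<.3)&(d["img"].max(-1)<70)
    print(n,m.sum(),P[m].mean(0) if m.any() else'', z[m].max() if m.any() else '')
    print(np.argwhere(m)[:40].tolist())
P=pts(b)
m=(P[...,2]>.12)&(P[...,2]<.14)&(b["img"].min(-1)>170)
X=P[m][:,:2]; X=X[(X[:,0]>.3)&(X[:,0]<.6)&(abs(X[:,1])<.3)]
print("door",len(X),X.mean(0)); 
u,s,vt=np.linalg.svd(X-X.mean(0));print(vt[0],np.degrees(np.arctan2(vt[0][1],vt[0][0])),(X@vt[0]).min(),(X@vt[0]).max())
# blue-bench heights of bystanders
for n,u,v in(("probe",273,230),("mouse",185,288),("tray",439,241),("sd handle",474,309),("sd tip",433,276)): print(n,plane(b,u,v,{"probe":.09}.get(n,.02)),P[v,u])
E
```

```text
post top [ 0.56827933 -0.11975996  0.19360655] 0.002976105256550004
hinge pin top [0.5940516  0.02606071 0.14640923] 0.0006966449501176065
door corner [ 0.5630098  -0.18817096  0.12725483] 0.0009284270922916199
cheek L front [0.62361892 0.0401321  0.12592511] 4.636423804428583e-05
cheek R front [ 0.62947116 -0.19917065  0.12478708] 0.0011660762731658684
plinth FL [0.58472294 0.04814546 0.00898876] 0.0026431911623460438
cheek L back [0.84041175 0.04479082 0.12780789] 0.004901311925433297
cheek R back [ 0.84770274 -0.19400611  0.12320688] 0.004740147847026564
side 100 [ 0.56841419 -0.11810412  0.1712504 ] 0.1916427524658708
[[193, 342], [193, 343], [193, 344], [193, 345], [193, 346], [194, 341], [194, 342], [194, 343], [194, 344], [194, 345], [194, 346], [195, 341], [195, 342], [195, 343], [195, 344], [195, 345], [195, 346], [196, 341], [196, 342], [196, 343], [196, 344], [196, 345], [196, 346], [197, 341], [197, 342], [197, 343], [197, 344], [197, 345], [197, 346], [198, 341], [198, 342], [198, 343], [198, 344], [198, 345], [198, 346], [199, 341], [199, 342], [199, 343], [199, 344], [
[... 375 characters left out ...]
 [230, 373], [230, 374], [230, 375], [230, 376], [230, 377], [231, 370], [231, 371], [231, 372], [231, 373], [231, 374], [231, 375], [231, 376], [231, 377], [232, 370], [232, 371]]
door 285 [ 0.57953089 -0.07294117]
[0.15447459 0.98799676] 81.11367456972647 -0.09459556510733984 0.12264992752014664
probe [0.57788369 0.12062456 0.09      ] [0.57782528 0.12058369 0.09038579]
mouse [0.43057041 0.35016114 0.02      ] [0.4301424  0.34632509 0.03391732]
tray [ 0.57085686 -0.30616008  0.02      ] [ 0.57306498 -0.30977489  0.00399155]
sd handle [ 0.39778857 -0.39452866  0.02      ] [ 0.397758   -0.39295739  0.02535684]
sd tip [ 0.47925025 -0.29031127  0.02      ] [ 0.47981718 -0.29209433  0.01165611]
```

servo_tool(
  increments=[
    [-4,-3,0,8,8.5],
    [-8,-6,0,16,8.5],
    [-12,-9,0,24,8.5],
    [-16,-12.5,0,32,8.5],
    [-20,-16,0,40,8.5],
    [-24,-19,0,48,8.5],
    [-28,-22,0,56,8.5],
    [-32,-25,0,64,8.5],
    [-36,-28.5,0,72,8.5],
    [-40,-31.5,0,80,8.5],
  ],
  newtons=20,
)

```text
t: 1.1
ee_pos: [0.4411, 0.0789, 0.2312]
ee_rot: [-0.0, 0.759, 0.651, -0.0]
ft_force: [1.0, 1.5, 1.1]
gripper_width: 0.0852
```

```bash
cat >> h.py <<'E'
H=np.array([.594,.026]); YAW=.024
def to(x,y,z,yang=None):
    from rig import sense
    s=sense(); q=s["ee_rot"]; M=R.from_quat([q[1],q[2],q[3],q[0]]).as_matrix()
    d=M.T@(np.array([x,y,z])-s["ee_pos"])*100
    ya=np.degrees(np.arctan2(M[1,1],M[0,1]))
    print("t",round(s["t"],2),"pos",s["ee_pos"].round(4),"yang",ya.round(1),"tilt",M[:,2].round(3),"F",s["ft_force"].round(2),"w",round(s["gripper_width"],4))
    print("delta cm",d.round(2),"roll",None if yang is None else round(ya-yang,1))
E
python3 -c "
from h import *
to(.5685,-.119,.231,-10)"
```

```text
t 1.1 pos [0.4411 0.0789 0.2312] yang -8.7 tilt [-0.  0. -1.] F [0.97 1.47 1.09] w 0.0852
delta cm [-17.62  15.6    0.02] roll 1.3
```

servo_tool(
  increments=[
    [-3.5,3,0,1,8],
    [-7,6.2,0,1,7],
    [-10.5,9.3,0,1,6],
    [-14,12.4,0,1,5.5],
    [-17.6,15.6,0,1,5.5],
    [-17.6,15.6,0,1,5.5],
    [-17.6,15.6,0,1,5.5],
  ],
)

```text
t: 1.8
ee_pos: [0.5691, -0.1163, 0.2304]
ee_rot: [-0.001, 0.763, 0.646, -0.0]
ft_force: [-1.1, 0.1, 0.3]
gripper_width: 0.0551
```

Run:
```python
from h import *
from rig import get_image
import cv2
to(.5685,-.119,.146,-10)
a=get_image("side")["img"][100:300,240:460,::-1]
cv2.imwrite("pics/z3.png",cv2.resize(a,None,fx=3,fy=3,interpolation=cv2.INTER_CUBIC))
```

```text
t 1.8 pos [ 0.5691 -0.1163  0.2304] yang -9.4 tilt [-0.002  0.001 -1.   ] F [-1.14  0.13  0.31] w 0.0551
delta cm [-0.28  0.    8.44] roll 0.6
```

View pics/z3.png

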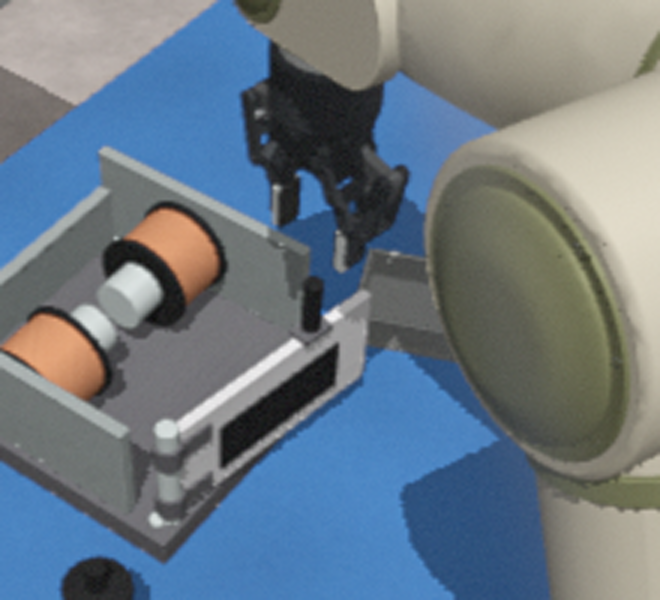

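The view shows the open fingers straddling the post from above (post at zoom (312,305)), with the arm clear of everything. I'll descend now.

servo_tool(
  increments=[
    [-0.3,0,1.5,0,5.5],
    [-0.3,0,3,0,5.5],
    [-0.3,0,4,0,5.5],
    [-0.3,0,5,0,5.5],
    [-0.3,0,6,0,5.5],
    [-0.3,0,7,0,5.5],
    [-0.3,0,7.8,0,5.5],
    [-0.3,0,8.2,0,5.5],
    [-0.3,0,8.2,0,5.5],
  ],
)

```text
t: 2.75
ee_pos: [0.5686, -0.1188, 0.1488]
ee_rot: [-0.0, 0.763, 0.647, -0.0]
ft_force: [-1.0, 0.6, 0.1]
gripper_width: 0.0553
```

Run:
```python
from h import *
from rig import get_image
import cv2
to(.5685,-.119,.148,-10)
a=get_image("side")["img"][100:300,240:460,::-1]
cv2.imwrite("pics/z4.png",cv2.resize(a,None,fx=3,fy=3,interpolation=cv2.INTER_CUBIC))
```

```text
t 2.75 pos [ 0.5686 -0.1188  0.1488] yang -9.4 tilt [-0.001  0.    -1.   ] F [-1.01  0.61  0.05] w 0.0553
delta cm [-0.02 -0.01  0.08] roll 0.6
```

View pics/z4.png

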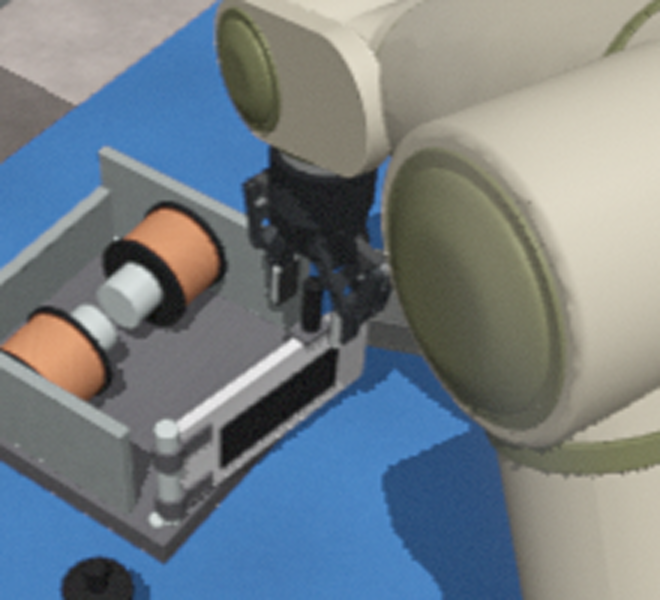

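```bash
cat >> h.py <<'E'
def rows(ph,off,z=.148):
    from rig import sense
    s=sense(); q=s["ee_rot"]; M=R.from_quat([q[1],q[2],q[3],q[0]]).as_matrix()
    ya=np.degrees(np.arctan2(M[1,1],M[0,1]))
    for p,o in zip(ph,off):
        n=np.array([-np.cos(p),np.sin(p)]); c=H+.15*np.array([-np.sin(p),-np.cos(p)])+o*n
        d=M.T@(np.array([*c,z])-s["ee_pos"])*100
        print([*d.round(2).tolist(),round(ya+np.degrees(p),1)])
def st():
    from rig import sense
    s=sense(); q=s["ee_rot"]; M=R.from_quat([q[1],q[2],q[3],q[0]]).as_matrix()
    ya=np.arctan2(M[1,1],M[0,1]); n=-M[:2,1]
    # contact post centre for inner (open) and outer (shut) finger
    w=s["gripper_width"]/2-.008
    for nm,sg in(("open-push",-1),("shut-push",1)):
        c=s["ee_pos"][:2]+sg*w*n; v=c-H; print(nm,"phi",round(np.arctan2(-v[0],-v[1]),3),"r",np.linalg.norm(v).round(4),end="; ")
    print("toolphi",round(-ya,3),"Fn",round(s["ft_force"][:2]@n,2),"F",s["ft_force"].round(1),"t",round(s["t"],2),"w",round(s["gripper_width"],4))
E
python3 -c "
from h import *
st()
rows([.175,.175,.175,.2,.25,.31,.38,.45,.52,.59],[.005,.012,.018]+[.0196]*7)"
```

```text
open-push phi 0.039 r 0.1482; shut-push phi 0.305 r 0.1486; toolphi 0.164 Fn 0.88 F [-0.9 -0.3  0.5] t 2.8 w 0.0553
[-0.28, -0.54, 0.13, np.float64(0.6)]
[-0.28, -1.24, 0.13, np.float64(0.6)]
[-0.27, -1.84, 0.13, np.float64(0.6)]
[-0.21, -2.38, 0.13, np.float64(2.1)]
[-0.07, -3.12, 0.13, np.float64(4.9)]
[0.16, -4.0, 0.13, np.float64(8.4)]
[0.48, -5.01, 0.13, np.float64(12.4)]
[0.87, -5.99, 0.13, np.float64(16.4)]
[1.33, -6.94, 0.13, np.float64(20.4)]
[1.86, -7.86, 0.13, np.float64(24.4)]
```

servo_tool(
  increments=[
    [-0.1,-0.5,0,0.6,5.5],
    [-0.1,-1.2,0,0.6,5.5],
    [-0.1,-1.8,0,0.6,5.5],
    [0,-2.2,0,2,5.5],
    [0.1,-2.8,0,5,5.5],
    [0.25,-3.5,0,8,5.5],
    [0.5,-4.4,0,11,5.5],
    [0.75,-5.2,0,15,5.5],
    [1.15,-6.1,0,19,5.5],
    [1.6,-7,0,22,5.5],
  ],
)

```text
t: 3.8
ee_pos: [0.5019, -0.0916, 0.1495]
ee_rot: [0.0, 0.873, 0.488, 0.0]
ft_force: [0.9, -1.3, -0.1]
gripper_width: 0.0551
```

Run:
```python
from h import *
from rig import get_image
import cv2
st()
a=get_image("side")["img"][100:300,240:460,::-1]
cv2.imwrite("pics/z5.png",cv2.resize(a,None,fx=3,fy=3,interpolation=cv2.INTER_CUBIC))
rows([.54,.57,.60,.63,.66],[.0196]*5)
```

```text
open-push phi 0.533 r 0.1485; shut-push phi 0.792 r 0.1528; toolphi 0.552 Fn -1.43 F [ 0.9 -1.3 -0.1] t 3.8 w 0.0551
[-0.21, 0.03, 0.15, np.float64(-0.8)]
[-0.15, -0.42, 0.15, np.float64(1.0)]
[-0.07, -0.87, 0.15, np.float64(2.7)]
[0.01, -1.31, 0.15, np.float64(4.4)]
[0.11, -1.75, 0.15, np.float64(6.1)]
```

View pics/z5.png

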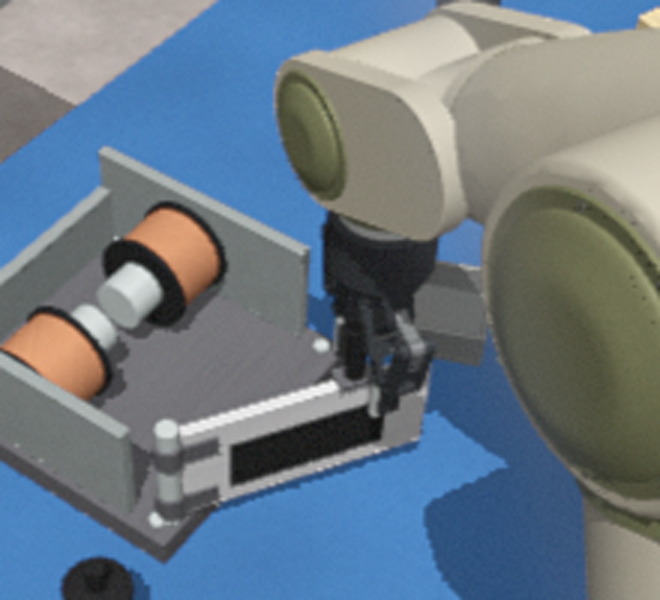

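The door is following the inner finger, at about 30° open with 1.4 N on the finger. Next I'll go more slowly.

servo_tool(
  increments=[
    [-0.2,-0.2,0.1,0,5.5],
    [-0.15,-0.45,0.1,1,5.5],
    [-0.1,-0.9,0.1,3,5.5],
    [0,-1.3,0.1,4.5,5.5],
    [0.1,-1.7,0.1,6,5.5],
    [0.2,-2,0.1,7.5,5.5],
    [0.3,-2.2,0.1,8.5,5.5],
  ],
)

```text
t: 4.55
ee_pos: [0.4849, -0.0775, 0.1483]
ee_rot: [-0.0, 0.906, 0.423, -0.0]
ft_force: [-0.1, -0.8, 0.2]
gripper_width: 0.0549
```

```bash
python3 -c "
from h import *
st();rows([.7,.72,.74,.76,.78,.80],[.0196]*6)"
```

```text
open-push phi 0.682 r 0.1494; shut-push phi 0.938 r 0.1538; toolphi 0.698 Fn -0.48 F [-0.1 -0.8  0.2] t 4.55 w 0.0549
[-0.06, -0.28, 0.03, np.float64(0.1)]
[-0.01, -0.58, 0.03, np.float64(1.3)]
[0.04, -0.88, 0.03, np.float64(2.4)]
[0.09, -1.18, 0.03, np.float64(3.6)]
[0.15, -1.47, 0.03, np.float64(4.7)]
[0.22, -1.77, 0.03, np.float64(5.9)]
```

servo_tool(
  increments=[
    [0,-0.2,0,0.6,5.5],
    [0,-0.4,0,1.2,5.5],
    [0,-0.6,0,1.8,5.5],
    [0,-0.8,0,2.4,5.5],
    [0.05,-1,0,3,5.5],
    [0.1,-1.2,0,3.8,5.5],
  ],
)

```text
t: 5.15
ee_pos: [0.4763, -0.0692, 0.1483]
ee_rot: [0.0, 0.92, 0.393, -0.0]
ft_force: [-0.4, -0.9, -0.9]
gripper_width: 0.0548
```

servo_tool(
  increments=[
    [0,-0.2,0,0.8,5.5],
    [0,-0.4,0,1.5,5.5],
    [0,-0.6,0,2.3,5.5],
    [0,-0.8,0,3.1,5.5],
    [0.05,-1,0,3.8,5.5],
    [0.1,-1.2,0,4.6,5.5],
  ],
)

```text
t: 5.75
ee_pos: [0.4685, -0.0603, 0.1483]
ee_rot: [0.0, 0.935, 0.356, -0.0]
ft_force: [0.3, -2.7, 0.1]
gripper_width: 0.0549
```

```bash
python3 -c "
from h import *
st();rows([.84,.86,.88,.90,.92],[.0196]*5)"
```

```text
open-push phi 0.841 r 0.1512; shut-push phi 1.092 r 0.156; toolphi 0.844 Fn -2.27 F [ 0.3 -2.7  0.1] t 5.75 w 0.0549
[0.11, -0.01, 0.03, np.float64(-0.2)]
[0.15, -0.31, 0.03, np.float64(0.9)]
[0.2, -0.61, 0.03, np.float64(2.1)]
[0.25, -0.91, 0.03, np.float64(3.2)]
[0.31, -1.2, 0.03, np.float64(4.4)]
```

servo_tool(
  increments=[
    [0.1,-0.2,0,0.5,5.5],
    [0.1,-0.4,0,1.3,5.5],
    [0.15,-0.6,0,2.1,5.5],
    [0.2,-0.8,0,3,5.5],
  ],
)

```text
t: 6.15
ee_pos: [0.4648, -0.0531, 0.1484]
ee_rot: [0.0, 0.944, 0.331, 0.0]
ft_force: [3.2, -6.6, -1.6]
gripper_width: 0.0549
```

```bash
python3 -c "
from h import *
st();rows([.90,.91,.92,.93,.95],[.0196]*5)"
```

```text
open-push phi 0.893 r 0.1503; shut-push phi 1.146 r 0.1551; toolphi 0.896 Fn -7.12 F [ 3.2 -6.6 -1.6] t 6.15 w 0.0549
[0.04, -0.13, 0.04, np.float64(0.2)]
[0.06, -0.28, 0.04, np.float64(0.8)]
[0.08, -0.42, 0.04, np.float64(1.4)]
[0.1, -0.57, 0.04, np.float64(1.9)]
[0.16, -0.87, 0.04, np.float64(3.1)]
```

servo_tool(
  increments=[
    [0,-0.15,0,0.5,5.5],
    [0.05,-0.3,0,1,5.5],
    [0.05,-0.45,0,1.5,5.5],
    [0.05,-0.45,0,1.5,5.5],
  ],
)

```text
t: 6.55
ee_pos: [0.4625, -0.0493, 0.1484]
ee_rot: [0.001, 0.948, 0.319, 0.0]
ft_force: [2.5, -5.6, -2.0]
gripper_width: 0.0553
```

```bash
python3 -c "
from h import *
st()"
```

```text
open-push phi 0.92 r 0.1503; shut-push phi 1.176 r 0.1553; toolphi 0.922 Fn -5.96 F [ 2.5 -5.6 -2. ] t 6.55 w 0.0553
```

servo_tool(
  increments=[
    [0,-0.1,0,0.3,5.5],
    [0,-0.2,0,0.7,5.5],
    [0.05,-0.3,0,1,5.5],
  ],
)

```text
t: 6.85
ee_pos: [0.4612, -0.047, 0.1484]
ee_rot: [0.001, 0.951, 0.31, 0.0]
ft_force: [2.5, -9.8, -1.9]
gripper_width: 0.0552
```

servo_tool(
  increments=[
    [0,0,0,0,5.5],
  ],
)

```text
t: 6.95
ee_pos: [0.4611, -0.0469, 0.1484]
ee_rot: [0.001, 0.951, 0.31, 0.0]
ft_force: [3.0, -7.8, -1.8]
gripper_width: 0.055
```

servo_tool(
  increments=[
    [0,0,0,0,5.5],
  ],
)

```text
t: 7.05
ee_pos: [0.4611, -0.0469, 0.1483]
ee_rot: [0.001, 0.951, 0.311, 0.0]
ft_force: [1.5, -6.6, -2.5]
gripper_width: 0.0547
```

```bash
python3 -c "
from h import *
st()"
```

```text
open-push phi 0.941 r 0.1503; shut-push phi 1.193 r 0.1553; toolphi 0.939 Fn -6.21 F [ 1.5 -6.6 -2.5] t 7.05 w 0.0547
```

servo_tool(
  increments=[
    [0,-0.1,0,0.3,5.5],
    [0,-0.2,0,0.7,5.5],
    [0.05,-0.3,0,1,5.5],
    [0.05,-0.35,0,1.2,5.5],
  ],
)

```text
t: 7.45
ee_pos: [0.4596, -0.0441, 0.1484]
ee_rot: [0.001, 0.954, 0.3, 0.0]
ft_force: [4.5, -8.3, -3.8]
gripper_width: 0.0551
```

servo_tool(
  increments=[
    [0,0,0,0,5.5],
  ],
)

```text
t: 7.55
ee_pos: [0.4596, -0.0441, 0.1484]
ee_rot: [0.001, 0.954, 0.3, 0.0]
ft_force: [3.2, -7.8, -3.6]
gripper_width: 0.0553
```

servo_tool(
  increments=[
    [0,0,0,0,5.5],
  ],
)

```text
t: 7.65
ee_pos: [0.4596, -0.0441, 0.1484]
ee_rot: [0.001, 0.954, 0.3, 0.0]
ft_force: [4.4, -9.1, -3.4]
gripper_width: 0.055
```

servo_tool(
  increments=[
    [0,0,0,0,5.5],
  ],
)

```text
t: 7.75
ee_pos: [0.4596, -0.0441, 0.1484]
ee_rot: [0.001, 0.954, 0.301, 0.0]
ft_force: [3.3, -8.5, -2.4]
gripper_width: 0.0553
```

servo_tool(
  increments=[
    [0,0,0,0,5.5],
  ],
)

```text
t: 7.85
ee_pos: [0.4596, -0.0441, 0.1483]
ee_rot: [0.001, 0.954, 0.301, 0.0]
ft_force: [3.9, -8.8, -3.9]
gripper_width: 0.0551
```

```bash
python3 -c "
from h import *
st()"
```

```text
open-push phi 0.961 r 0.1503; shut-push phi 1.216 r 0.1553; toolphi 0.96 Fn -9.49 F [ 3.9 -8.8 -3.9] t 7.85 w 0.0551
```

servo_tool(
  increments=[
    [0,-0.1,0,0.2,5.5],
    [0,-0.1,0,0.2,5.5],
    [0,-0.1,0,0.2,5.5],
    [0,-0.1,0,0.2,5.5],
    [0,-0.1,0,0.2,5.5],
    [0,-0.1,0,0.2,5.5],
    [0,-0.1,0,0.2,5.5],
    [0,-0.1,0,0.2,5.5],
  ],
)

```text
t: 8.65
ee_pos: [0.4591, -0.0433, 0.1484]
ee_rot: [0.001, 0.954, 0.299, 0.0]
ft_force: [4.8, -8.9, -2.9]
gripper_width: 0.0552
```

servo_tool(
  increments=[
    [0,0,0,0,5.5],
    [0,0,0,0,5.5],
    [0,0,0,0,5.5],
    [0,0,0,0,5.5],
    [0,0,0,0,5.5],
    [0,0,0,0,5.5],
    [0,0,0,0,5.5],
    [0,0,0,0,5.5],
  ],
)

```text
t: 9.45
ee_pos: [0.4591, -0.0433, 0.1484]
ee_rot: [0.001, 0.954, 0.299, 0.0]
ft_force: [4.1, -10.0, -2.8]
gripper_width: 0.0552
```

```bash
python3 -c "
from h import *
st()"
```

```text
open-push phi 0.967 r 0.1503; shut-push phi 1.222 r 0.1554; toolphi 0.964 Fn -10.57 F [  4.1 -10.   -2.8] t 9.45 w 0.0552
```

About 10 N has now been held steadily for roughly 2 s at the bind. I'll let it off gently, then bring the outer finger up to the post.

```bash
python3 -c "
from h import *
rows([.94,.91,.88,.86,.85,.84,.84,.84,.84,.84],[.0196]*5+[.014,.005,-.004,-.012,-.018])"
```

```text
[-0.01, 0.4, 0.04, np.float64(-1.4)]
[-0.05, 0.85, 0.04, np.float64(-3.1)]
[-0.08, 1.31, 0.04, np.float64(-4.8)]
[-0.09, 1.61, 0.04, np.float64(-6.0)]
[-0.1, 1.76, 0.04, np.float64(-6.5)]
[-0.03, 2.47, 0.04, np.float64(-7.1)]
[0.08, 3.36, 0.04, np.float64(-7.1)]
[0.19, 4.25, 0.05, np.float64(-7.1)]
[0.29, 5.05, 0.05, np.float64(-7.1)]
[0.37, 5.64, 0.05, np.float64(-7.1)]
```

servo_tool(
  increments=[
    [0,0.4,0,-1.4,5.5],
    [0,0.8,0,-3,5.5],
    [-0.1,1.3,0,-4.8,5.5],
    [-0.1,1.6,0,-6,5.5],
    [-0.1,1.8,0,-6.5,5.5],
    [0,2.5,0,-7,5.5],
    [0.1,3.4,0,-7,5.5],
    [0.2,4.2,0,-7,5.5],
    [0.3,5,0,-7,5.5],
    [0.4,5.5,0,-7,5.5],
  ],
)

```text
t: 10.45
ee_pos: [0.4938, -0.0859, 0.1481]
ee_rot: [-0.0, 0.934, 0.357, -0.0]
ft_force: [-0.7, -0.4, 0.3]
gripper_width: 0.0547
```

```bash
python3 -c "
from h import *
st()
rows([.82,.79,.75,.70,.64,.57,.5,.43,.36,.29],[-.0196]*10)"
```

```text
open-push phi 0.605 r 0.1536; shut-push phi 0.86 r 0.1494; toolphi 0.841 Fn 0.16 F [-0.7 -0.4  0.3] t 10.45 w 0.0547
[-0.02, 0.62, 0.01, np.float64(-1.2)]
[0.05, 1.06, 0.01, np.float64(-2.9)]
[0.17, 1.66, 0.01, np.float64(-5.2)]
[0.36, 2.39, 0.01, np.float64(-8.1)]
[0.63, 3.26, 0.01, np.float64(-11.5)]
[1.01, 4.24, 0.01, np.float64(-15.6)]
[1.46, 5.2, 0.01, np.float64(-19.6)]
[1.97, 6.13, 0.01, np.float64(-23.6)]
[2.55, 7.02, 0.01, np.float64(-27.6)]
[3.18, 7.86, 0.01, np.float64(-31.6)]
```

servo_tool(
  increments=[
    [0,0.4,0,-1,5.5],
    [0.05,0.9,0,-3,5.5],
    [0.15,1.5,0,-5,5.5],
    [0.35,2.2,0,-8,5.5],
    [0.6,3,0,-11,5.5],
    [0.95,3.9,0,-14.5,5.5],
    [1.3,4.7,0,-18,5.5],
    [1.75,5.5,0,-21.5,5.5],
    [2.2,6.3,0,-25,5.5],
    [2.7,7,0,-28,5.5],
  ],
)

```text
t: 11.45
ee_pos: [0.5602, -0.1196, 0.1481]
ee_rot: [-0.0, 0.819, 0.574, -0.0]
ft_force: [-1.9, -0.3, 0.5]
gripper_width: 0.0551
```

```bash
python3 -c "
from h import *
st()
rows([.33,.30,.27,.24,.21,.18,.15,.13,.11,.1],[-.0196]*10)"
```

```text
open-push phi 0.101 r 0.1531; shut-push phi 0.359 r 0.1484; toolphi 0.349 Fn 1.65 F [-1.9 -0.3  0.5] t 11.45 w 0.0551
[-0.12, 0.44, 0.01, np.float64(-1.1)]
[-0.05, 0.89, 0.01, np.float64(-2.8)]
[0.04, 1.33, 0.01, np.float64(-4.5)]
[0.14, 1.77, 0.01, np.float64(-6.2)]
[0.26, 2.21, 0.01, np.float64(-8.0)]
[0.38, 2.65, 0.01, np.float64(-9.7)]
[0.52, 3.08, 0.01, np.float64(-11.4)]
[0.62, 3.37, 0.01, np.float64(-12.6)]
[0.73, 3.65, 0.01, np.float64(-13.7)]
[0.79, 3.79, 0.01, np.float64(-14.3)]
```

servo_tool(
  increments=[
    [-0.1,0.45,0,-1,5.5],
    [0,0.9,0,-3,5.5],
    [0.05,1.3,0,-4.5,5.5],
    [0.15,1.8,0,-6,5.5],
    [0.25,2.2,0,-8,5.5],
    [0.4,2.65,0,-9.5,5.5],
    [0.5,3.1,0,-11.5,5.5],
    [0.6,3.35,0,-12.5,5.5],
    [0.7,3.6,0,-13.5,5.5],
    [0.8,3.8,0,-14,5.5],
  ],
)

```text
t: 12.45
ee_pos: [0.5987, -0.1252, 0.1483]
ee_rot: [0.0, 0.744, 0.668, -0.0]
ft_force: [-1.5, 0.2, 0.9]
gripper_width: 0.055
```

Run:
```python
from h import *
st()
rows([.09,.08,.07,.06,.05,.04,.03,.02],[-.0196]*8)
```

```text
open-push phi -0.156 r 0.1551; shut-push phi 0.098 r 0.1498; toolphi 0.107 Fn 1.52 F [-1.5  0.2  0.9] t 12.45 w 0.055
[0.02, 0.14, 0.03, np.float64(-1.0)]
[0.04, 0.29, 0.03, np.float64(-1.6)]
[0.06, 0.43, 0.03, np.float64(-2.1)]
[0.09, 0.58, 0.03, np.float64(-2.7)]
[0.12, 0.73, 0.03, np.float64(-3.3)]
[0.15, 0.88, 0.03, np.float64(-3.9)]
[0.18, 1.03, 0.03, np.float64(-4.4)]
[0.21, 1.18, 0.03, np.float64(-5.0)]
```

servo_tool(
  increments=[
    [0,0.1,0,-0.5,5.5],
    [0,0.2,0,-1,5.5],
    [0.05,0.3,0,-1.5,5.5],
    [0.05,0.4,0,-2,5.5],
    [0.1,0.5,0,-2.5,5.5],
    [0.1,0.6,0,-3,5.5],
    [0.1,0.7,0,-3.4,5.5],
    [0.1,0.8,0,-3.8,5.5],
    [0.15,0.9,0,-4.2,5.5],
    [0.2,1,0,-4.6,5.5],
  ],
)

```text
t: 13.45
ee_pos: [0.6087, -0.1243, 0.1483]
ee_rot: [0.0, 0.717, 0.697, -0.0]
ft_force: [0.1, -0.2, 0.4]
gripper_width: 0.0551
```

servo_tool(
  increments=[
    [0,0.05,0,-0.2,5.5],
    [0,0.1,0,-0.4,5.5],
    [0,0.15,0,-0.6,5.5],
    [0,0.2,0,-0.8,5.5],
    [0,0.25,0,-1,5.5],
    [0,0.3,0,-1.2,5.5],
  ],
)

```text
t: 14.05
ee_pos: [0.6117, -0.1242, 0.1483]
ee_rot: [-0.0, 0.709, 0.705, 0.0]
ft_force: [-0.3, 0.6, 0.0]
gripper_width: 0.055
```

Run:
```python
from h import *
st()
```

```text
open-push phi -0.243 r 0.1548; shut-push phi 0.012 r 0.1501; toolphi 0.006 Fn 0.32 F [-0.3  0.6  0. ] t 14.05 w 0.055
```

servo_tool(
  increments=[
    [0,0.05,0,-0.2,5.5],
    [0,0.1,0,-0.4,5.5],
    [0,0.15,0,-0.6,5.5],
    [0,0.2,0,-0.8,5.5],
    [0,0.25,0,-1,5.5],
    [0,0.3,0,-1.2,5.5],
  ],
)

```text
t: 14.65
ee_pos: [0.6147, -0.1242, 0.1483]
ee_rot: [-0.0, 0.702, 0.712, 0.0]
ft_force: [-0.8, 1.1, -0.5]
gripper_width: 0.0554
```

Run:
```python
from h import *
st()
```

```text
open-push phi -0.263 r 0.1553; shut-push phi -0.007 r 0.1505; toolphi -0.015 Fn 0.83 F [-0.8  1.1 -0.5] t 14.65 w 0.0554
```

servo_tool(
  increments=[
    [0,0.05,0,0,5.5],
    [0,0.1,0,-0.2,5.5],
    [0,0.15,0,-0.4,5.5],
  ],
)

```text
t: 14.95
ee_pos: [0.6162, -0.1243, 0.1483]
ee_rot: [0.0, 0.699, 0.715, 0.0]
ft_force: [-0.2, 1.1, -0.2]
gripper_width: 0.0552
```

servo_tool(
  increments=[
    [0,0.05,0,0,5.5],
    [0,0.1,0,0,5.5],
  ],
)

```text
t: 15.15
ee_pos: [0.6172, -0.1243, 0.1483]
ee_rot: [0.0, 0.7, 0.715, -0.0]
ft_force: [-0.8, -0.2, 0.5]
gripper_width: 0.0551
```

Run:
```python
from h import *
st()
```

```text
open-push phi -0.278 r 0.1558; shut-push phi -0.024 r 0.1507; toolphi -0.021 Fn 0.76 F [-0.8 -0.2  0.5] t 15.15 w 0.0551
```

Still no buffer force. I'll carry on in small steps.

servo_tool(
  increments=[
    [0,0.05,0,0,5.5],
    [0,0.1,0,0,5.5],
  ],
)

```text
t: 15.35
ee_pos: [0.6182, -0.1243, 0.1483]
ee_rot: [0.0, 0.7, 0.715, -0.0]
ft_force: [0.4, -0.8, -0.8]
gripper_width: 0.0551
```

servo_tool(
  increments=[
    [0,0.05,0,0,5.5],
    [0,0.1,0,0,5.5],
  ],
)

```text
t: 15.55
ee_pos: [0.6192, -0.1243, 0.1483]
ee_rot: [0.0, 0.7, 0.715, -0.0]
ft_force: [-0.4, -0.9, -0.4]
gripper_width: 0.0548
```

Run:
```python
from h import *
st()
```

```text
open-push phi -0.289 r 0.1564; shut-push phi -0.038 r 0.1508; toolphi -0.021 Fn 0.44 F [-0.4 -0.9 -0.4] t 15.55 w 0.0548
```

Run:
```python
from h import *
from rig import get_image
import cv2
d=get_image("side");a=d["img"][120:290,260:420,::-1]
cv2.imwrite("pics/z6.png",cv2.resize(a,None,fx=3.5,fy=3.5,interpolation=cv2.INTER_CUBIC))
d=get_image("top");a=d["img"][120:280,280:440,::-1]
cv2.imwrite("pics/z7.png",cv2.resize(a,None,fx=3.5,fy=3.5,interpolation=cv2.INTER_CUBIC))
```

```text
(no output)
```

View pics/z6.png

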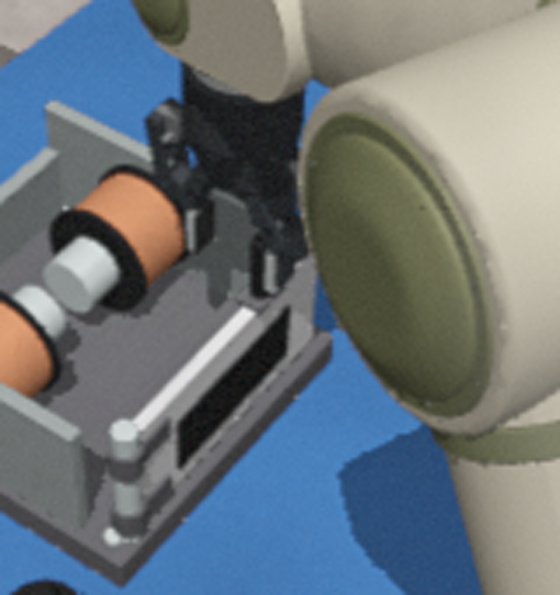

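View pics/z7.png

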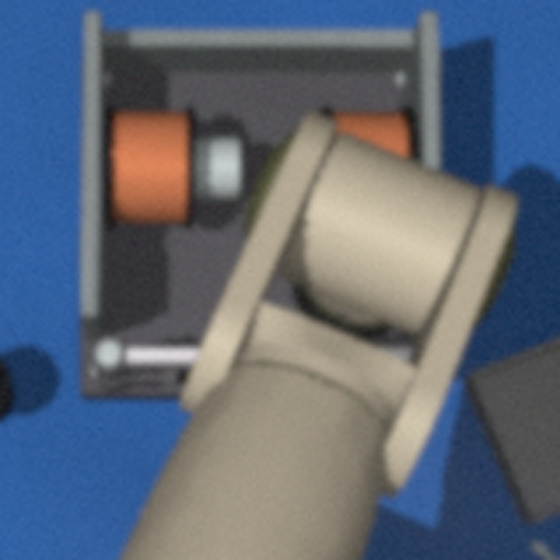

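servo_tool(
  increments=[
    [0,0.05,0,0,5.5],
    [0,0.1,0,0,5.5],
    [0,0.15,0,0,5.5],
  ],
)

```text
t: 15.95
ee_pos: [0.6206, -0.1243, 0.1483]
ee_rot: [-0.0, 0.7, 0.715, -0.0]
ft_force: [-1.8, -1.6, 0.0]
gripper_width: 0.0551
```

servo_tool(
  increments=[
    [0,0.05,0,0,5.5],
    [0,0.1,0,0,5.5],
  ],
)

```text
t: 16.15
ee_pos: [0.6216, -0.1243, 0.1483]
ee_rot: [-0.0, 0.7, 0.715, -0.0]
ft_force: [-3.4, -2.4, 0.2]
gripper_width: 0.055
```

Run:
```python
from h import *
st()
```

```text
open-push phi -0.305 r 0.1571; shut-push phi -0.054 r 0.1509; toolphi -0.021 Fn 3.48 F [-3.4 -2.4  0.2] t 16.15 w 0.055
```

servo_tool(
  increments=[
    [0,0.05,0,0,5.5],
    [0,0.1,0,0,5.5],
  ],
)

```text
t: 16.35
ee_pos: [0.6226, -0.1243, 0.1483]
ee_rot: [-0.0, 0.7, 0.715, -0.0]
ft_force: [-3.4, -2.5, 0.5]
gripper_width: 0.0548
```

servo_tool(
  increments=[
    [0,0.05,0,0,5.5],
    [0,0.05,0,0,5.5],
    [0,0.05,0,0,5.5],
  ],
)

```text
t: 16.65
ee_pos: [0.6231, -0.1243, 0.1483]
ee_rot: [0.0, 0.7, 0.715, -0.0]
ft_force: [-3.3, -3.5, 0.8]
gripper_width: 0.0547
```

Run:
```python
from h import *
st()
```

```text
open-push phi -0.313 r 0.1575; shut-push phi -0.065 r 0.151; toolphi -0.021 Fn 3.34 F [-3.3 -3.5  0.8] t 16.65 w 0.0547
```

Run:
```python
from h import *
from rig import get_image
import cv2
d=get_image("side");np.savez("side7.npz",**d);a=d["img"][160:240,290:370,::-1]
a=np.clip(a.astype(float)*1.8,0,255).astype(np.uint8)
cv2.imwrite("pics/z8.png",cv2.resize(a,None,fx=7,fy=7,interpolation=cv2.INTER_CUBIC))
st()
```

```text
open-push phi -0.313 r 0.1575; shut-push phi -0.064 r 0.151; toolphi -0.021 Fn 3.93 F [-3.8 -4.   1.3] t 16.7 w 0.0549
```

View pics/z8.png

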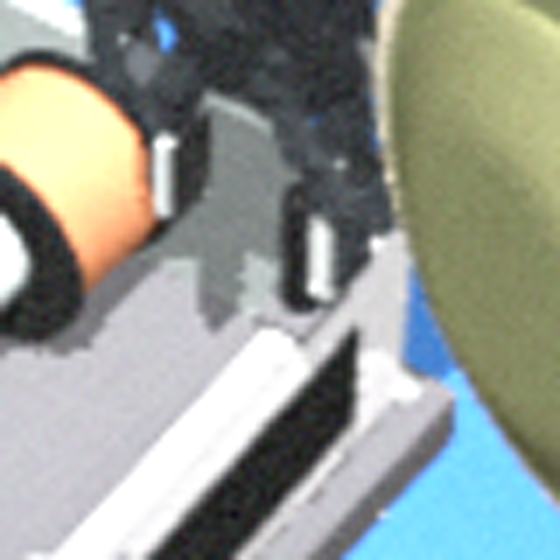

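Run:
```python
from h import *
from rig import get_image
import cv2
a=dict(np.load("side7.npz")); b=get_image("top")
a0=dict(np.load("side0.npz"));b0=dict(np.load("top0.npz"))
def fit(X):
    l=cv2.fitLine(X.astype(np.float32),cv2.DIST_HUBER,0,.001,.001).ravel(); d=l[:2]*np.sign(-l[1]); return d,l[2:]
def door(d):
    v,u=np.mgrid[0:480,0:640]; o,_=ray(d,0,0); r=np.stack([u,v,np.ones_like(u)],-1)@np.linalg.inv(d["mtx"]).T@cam(d).T
    Q=o+r*((.134-o[2])/r[...,2])[...,None]
    P=pts(d);m=(abs(P[...,2]-.134)<.006)&(d["img"].min(-1)>150)&(Q[...,0]>.53)&(Q[...,0]<.66)&(Q[...,1]<.01)&(Q[...,1]>-.2)
    X=Q[m][:,:2];dr,c=fit(X);print(m.sum(),"door phi",np.arctan2(-dr[0],-dr[1]).round(4),"x at y=-.1",(c[0]+dr[0]/dr[1]*(-.1-c[1])).round(4),"y range",X[:,1].min().round(3),X[:,1].max().round(3))
for n,d in(("side0",a0),("top0",b0),("side",a),("top",b)): print(n,end=" ");door(d)
# tester yaw from back wall & cheeks (top0 depth)
P=pts(b0)
for nm,m in(("L",(abs(P[...,1]-.043)<.012)&(P[...,0]>.64)&(P[...,0]<.82)),("R",(abs(P[...,1]+.197)<.012)&(P[...,0]>.64)&(P[...,0]<.82))):
    mm=m&(P[...,2]>.122)&(P[...,2]<.138); X=P[mm][:,:2]; l=cv2.fitLine(X.astype(np.float32),cv2.DIST_HUBER,0,.001,.001).ravel(); l*=np.sign(l[0]); print(nm,mm.sum(),"yaw",np.arctan2(l[1],l[0]),l[2:])
m=(P[...,2]>.122)&(P[...,2]<.138)&(P[...,0]>.8)&(P[...,0]<.86)&(P[...,1]>-.18)&(P[...,1]<.03);X=P[m][:,:2];l,c=fit(X);print("back",m.sum(),"yaw",np.arctan2(l[0],-l[1]),c)
```

```text
side0 346 door phi 0.1224 x at y=-.1 0.5746 y range -0.199 0.01
top0 287 door phi 0.155 x at y=-.1 0.5748 y range -0.185 0.009
side 204 door phi -0.0572 x at y=-.1 0.6006 y range -0.112 0.009
top 68 door phi -0.0807 x at y=-.1 0.6047 y range -0.032 0.009
L 355 yaw 0.02146674 [0.72853506 0.04377479]
R 370 yaw 0.024811089 [ 0.7287764  -0.19352904]Traceback (most recent call last):
  File "<stdin>", line 18, in <module>
  File "<stdin>", line 7, in fit
cv2.error: OpenCV(4.12.0) /io/opencv/modules/imgproc/src/linefit.cpp:50: error: (-215:Assertion failed) count > 0 in function 'fitLine2D_wods'
```

servo_tool(
  increments=[
    [-0.1,0.05,0,0,5.5],
    [-0.2,0.1,0,0,5.5],
    [-0.2,0.1,0,0,5.5],
  ],
)

```text
t: 17.05
ee_pos: [0.624, -0.1251, 0.1481]
ee_rot: [-0.001, 0.699, 0.715, 0.0]
ft_force: [-4.2, 2.5, 0.9]
gripper_width: 0.0553
```

servo_tool(
  increments=[
    [0,0.05,0,0,5.5],
    [0,0.1,0,0,5.5],
    [0,0.1,0,0,5.5],
  ],
)

```text
t: 17.35
ee_pos: [0.6249, -0.1251, 0.148]
ee_rot: [-0.001, 0.699, 0.715, 0.0]
ft_force: [-5.6, 2.1, 1.0]
gripper_width: 0.0549
```

Run:
```python
from h import *
st()
```

```text
open-push phi -0.322 r 0.1588; shut-push phi -0.075 r 0.1519; toolphi -0.022 Fn 5.53 F [-5.6  2.1  1. ] t 17.35 w 0.0549
```

servo_tool(
  increments=[
    [0,0.05,0,0,5.5],
    [0,0.1,0,0,5.5],
    [0,0.15,0,0,5.5],
    [0,0.2,0,0,5.5],
    [0,0.2,0,0,5.5],
  ],
)

```text
t: 17.85
ee_pos: [0.6266, -0.1251, 0.148]
ee_rot: [-0.001, 0.699, 0.715, -0.0]
ft_force: [-7.5, 1.3, 1.8]
gripper_width: 0.0552
```

servo_tool(
  increments=[
    [0,0,0,0,5.5],
  ],
)

```text
t: 17.95
ee_pos: [0.6266, -0.1251, 0.148]
ee_rot: [-0.001, 0.699, 0.715, -0.0]
ft_force: [-7.5, 1.8, 1.3]
gripper_width: 0.055
```

Run:
```python
from h import *
st()
from rig import get_image
import cv2
d=get_image("side");np.savez("side8.npz",**d)
def diff(n):
    a=dict(np.load(n));return a
```

```text
open-push phi -0.333 r 0.1594; shut-push phi -0.086 r 0.1521; toolphi -0.022 Fn 7.48 F [-7.5  1.8  1.3] t 17.95 w 0.055
```

Force now rises steadily to 7.5 N, so the door is pressed on its buffers. I'll back off to the middle of the gap and lift straight up.

servo_tool(
  increments=[
    [0,-0.15,0,0,5.5],
    [0,-0.3,0,0,5.5],
    [0,-0.45,0,0,5.5],
    [0,-0.6,0,0,5.5],
    [0,-0.8,0,0,5.5],
    [0,-1.2,0,0,5.5],
    [0,-1.7,0,0,5.5],
    [0,-2.2,0,0,5.5],
    [0,-2.5,0,0,5.5],
    [0,-2.5,0,0,5.5],
  ],
)

```text
t: 19.0
ee_pos: [0.6019, -0.1266, 0.1485]
ee_rot: [0.0, 0.7, 0.715, 0.0]
ft_force: [0.1, -0.2, -0.3]
gripper_width: 0.0551
```

Run:
```python
from h import *
st()
from rig import get_image
import cv2
d=get_image("side");np.savez("side9.npz",**d)
a=np.vstack([np.clip(np.load(f)["img"][160:240,280:370,::-1].astype(float)*1.8,0,255).astype(np.uint8) for f in("side8.npz","side9.npz")])
cv2.imwrite("pics/z9.png",cv2.resize(a,None,fx=3.7,fy=3.7,interpolation=cv2.INTER_CUBIC))
```

```text
open-push phi -0.179 r 0.1546; shut-push phi 0.076 r 0.1535; toolphi -0.021 Fn -0.13 F [ 0.1 -0.2 -0.3] t 19.0 w 0.0551
```

View pics/z9.png

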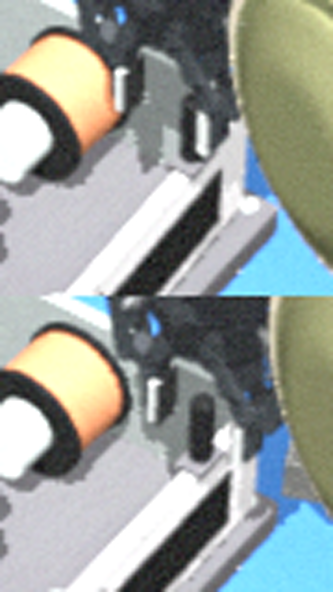

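The lower frame shows the post standing free between the two fingers with no force on the tool. Now I'll lift.

servo_tool(
  increments=[
    [0,0,-1,0,5.5],
    [0,0,-2.5,0,5.5],
    [0,0,-4,0,5.5],
    [0,0,-6,0,5.5],
    [0,0,-8,0,5.5],
    [0,0,-10,0,5.5],
    [0,0,-11,0,5.5],
  ],
)

```text
t: 19.75
ee_pos: [0.6027, -0.1266, 0.2609]
ee_rot: [0.002, 0.699, 0.715, 0.001]
ft_force: [0.5, 0.4, -0.2]
gripper_width: 0.055
```

servo_tool(
  increments=[
    [2.5,-1.5,0,0,5.5],
    [5,-3,0,0,5.5],
    [8,-5,0,0,5.5],
    [12,-7,0,0,5.5],
    [16,-10,0,0,5.5],
    [20,-13,0,0,5.5],
    [24,-16,0,0,5.5],
    [28,-18,0,0,5.5],
    [30,-19,0,0,5.5],
    [30,-19,0,0,5.5],
  ],
)

```text
t: 20.75
ee_pos: [0.4046, 0.1713, 0.2587]
ee_rot: [-0.0, 0.698, 0.716, 0.0]
ft_force: [-0.5, -0.6, -0.6]
gripper_width: 0.0554
```

Run:
```python
from h import *
from rig import get_image,sense
import cv2
s=sense();print(s["t"],s["ee_pos"],s["ft_force"])
a=get_image("side");b=get_image("top");np.savez("side10.npz",**a);np.savez("top10.npz",**b)
cv2.imwrite("pics/e1.png",a["img"][:,:,::-1]);cv2.imwrite("pics/e2.png",b["img"][:,:,::-1])
for n,d in(("side",a),("top",b)):
    P=pts(d); z=P[...,2]; m=(z>.145)&(z<.21)&(P[...,0]>.5)&(P[...,0]<.65)&(P[...,1]<0)&(P[...,1]>-.2)&(d["img"].max(-1)<70)
    print(n,m.sum(),P[m].mean(0) if m.any() else'')
    v,u=np.mgrid[0:480,0:640]; o,_=ray(d,0,0); r=np.stack([u,v,np.ones_like(u)],-1)@np.linalg.inv(d["mtx"]).T@cam(d).T
    Q=o+r*((.134-o[2])/r[...,2])[...,None]
    m=(abs(z-.134)<.006)&(d["img"].min(-1)>150)&(Q[...,0]>.53)&(Q[...,0]<.66)&(Q[...,1]<.01)&(Q[...,1]>-.2)
    X=Q[m][:,:2];l=cv2.fitLine(X.astype(np.float32),cv2.DIST_HUBER,0,.001,.001).ravel();l[:2]*=-np.sign(l[1])
    print("door phi",np.arctan2(-l[0],-l[1]),m.sum(),X.mean(0))
```

```text
20.75 [0.40461899 0.17129681 0.25865753] [-0.46894833 -0.58705396 -0.63914138]
side 0 Traceback (most recent call last):
  File "<stdin>", line 13, in <module>
cv2.error: OpenCV(4.12.0) /io/opencv/modules/imgproc/src/linefit.cpp:50: error: (-215:Assertion failed) count > 0 in function 'fitLine2D_wods'
```

View pics/e1.png

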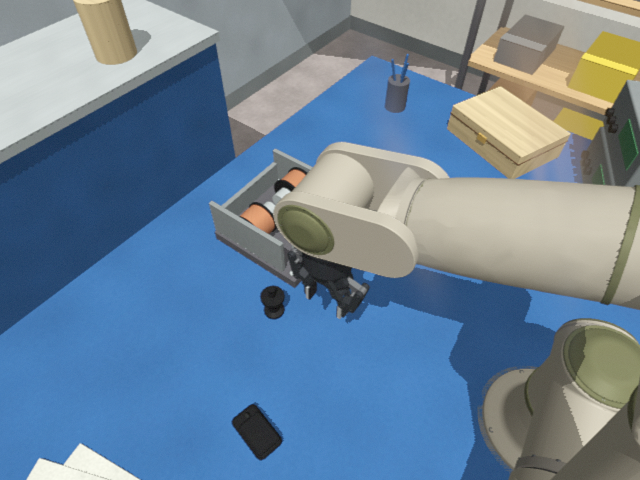

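View pics/e2.png

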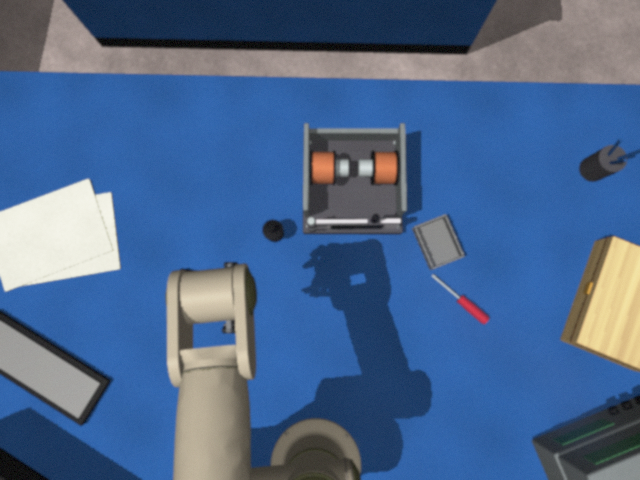

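The top view is clear: the door lies along the tester front between (311,222) and (400,220), and the bystanders have not moved. I'll measure the door against the tester.

Run:
```python
from h import *
import cv2
for f in("top0.npz","top10.npz"):
    d=dict(np.load(f));P=pts(d);z=P[...,2]
    v,u=np.mgrid[0:480,0:640]; o,_=ray(d,0,0); r=np.stack([u,v,np.ones_like(u)],-1)@np.linalg.inv(d["mtx"]).T@cam(d).T
    Q=o+r*((.134-o[2])/r[...,2])[...,None]
    m=(d["img"].min(-1)>150)&(Q[...,0]>.53)&(Q[...,0]<.63)&(Q[...,1]<.005)&(Q[...,1]>-.22)
    X=Q[m][:,:2];l=cv2.fitLine(X.astype(np.float32),cv2.DIST_HUBER,0,.001,.001).ravel();l[:2]*=-np.sign(l[1])
    print(f,"door phi",np.arctan2(-l[0],-l[1]),m.sum(),X.mean(0))
    m=(z>.145)&(z<.21)&(P[...,0]>.5)&(P[...,0]<.65)&(P[...,1]<0)&(P[...,1]>-.2)&(d["img"].max(-1)<70);print("post",P[m].mean(0),m.sum())
    # back wall line
    m=(abs(z-.128)<.01)&(Q[...,0]>.8)&(Q[...,0]<.87)&(Q[...,1]<.02)&(Q[...,1]>-.17);X=Q[m][:,:2]
    if len(X)>5:
        l=cv2.fitLine(X.astype(np.float32),cv2.DIST_HUBER,0,.001,.001).ravel();l[:2]*=-np.sign(l[1]);print("back wall phi",np.arctan2(-l[0],-l[1]),len(X))
a=np.load("top0.npz")["img"].astype(int);b=np.load("top10.npz")["img"].astype(int)
for n,(u,v) in dict(probe=(273,230),mouse=(185,288),tray=(439,241),sd=(462,298)).items():
    print(n,abs(a-b)[v-25:v+25,u-25:u+25].max(-1).__gt__(60).sum())
c=np.load("top10.npz")["img"][110:280,260:500,::-1];cv2.imwrite("pics/e3.png",cv2.resize(c,None,fx=3.3,fy=3.3,interpolation=cv2.INTER_CUBIC))
```

```text
top0.npz door phi 0.15654656 324 [ 0.57794809 -0.08356893]
post [ 0.57001836 -0.1203407   0.18238806] 53
top10.npz door phi -0.03956671 310 [ 0.59899774 -0.08199126]
post [ 0.5980025  -0.12221261  0.17979408] 57
probe 0
mouse 1752
tray 5
sd 0
```

View pics/e3.png

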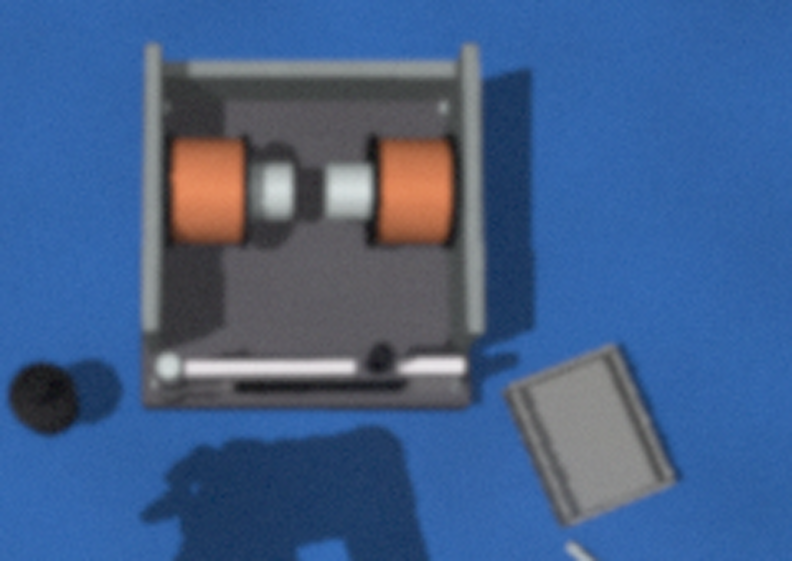

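The door is parallel to the plinth's front edge, and the post is at x = 0.598 against 0.5975 predicted for shut. In the top view the arm covers the mouse, but the side view still has it at (257,432).

```bash
python3 -c "
from rig import hand_in
print(hand_in())"
```

```text
the job is handed in; nothing more can be done
None
```

The door was pushed open to its bind, leaned on at about 10 N, pushed shut, and left untouched. The job was handed in at about 21 s.

- **Opening:** I caged the post loosely between the fingers, opened to 55 mm, and pushed with the inner finger. It began to bind at roughly 0.87 rad. I then leaned on it there for about 2 s; the readings were 9–11 N, and the highest total I saw was about 11 N. The sensor scatters by about 1 N and I only read it at the end of each move.
- **Closing:** The outer finger pushed the door shut at about 5 mm/s for the last stretch, pressing the buffers to about 7.5 N. I then backed off to the middle of the gap and lifted straight out, with no force left on the tool.
- **Last checks:**
  - The top view shows the door parallel to the tester front. The post is at x = 0.598 m against 0.5975 m predicted for shut.
  - The door line fit gave −0.040 rad against a shut direction of −0.023 rad, which is within the error I saw in that fit.
  - The probe, tray and screwdriver are unchanged in the top view.
  - The arm hid the mouse from the top camera; by eye in the side view it is where it was.
- **Disagreements:**
  - While closing, the buffers felt softer than the text gives (about 1 N/mm at the tool), probably because the fingers flex.
  - Sticking on the post gave up to about 4 N sideways.
  - The final side-view line fit failed because the arm blocked the door.

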